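Unplug the mounting base and hold its cover plate ready for the screws

ROBOT

A 7-joint arm with a two-finger parallel gripper is mounted at the origin on the work surface. World frame = base frame: x ahead of the robot, y to its left, z up, the work surface at z = 0. Lengths are in m, angles in rad, forces in N, time in s.
With the tool pointing down it reaches from about 0.425 to 0.975 m from the base axis. Payload 16.7 kg.
Tool frame: the origin (TCP) lies at the centre of the arm's flange, where the gripper is bolted on; the fingertips stand 173 mm ahead of it and the grasp point (between the pads) lies 155 mm ahead of it; z points along the fingers, y is the direction in which the jaws open and shut (so a half turn about z gives the same grasp; the last joint's range is limited). The gripper opens to 85 mm and grips with 20 to 120 N. Pads are 22 mm wide; open, the fingers measure 114 mm over their backs; the gripper's body (76 mm by 85 mm) begins 54 mm behind the grasp point. The pads swing forward as they close: fully open they stand 13 mm farther back than shut.
Start: joints at [0.952, 0.426, 0.074, 1.606, -0.034, 1.111, -0.067], TCP at [0.306, -0.602, 0.405] pointing down, gripper open.
Joint ranges: [-2.85, 2.85], [-0.5, 2.14], [-1.23, 1.37], [0.21, 2.46], [-1.02, 4.16], [0.16, 2.05], [-2.73, 2.73]. Speed limits (rad/s): [1.89, 1.89, 2.39, 2.39, 3.01, 3.01, 3.01].

INTERFACE

Orientations are given as a rotation vector (axis times angle).
In Python, from plant import manip gives the robot as it stands. The module is installed in compiled form; this text tells all that it offers.
- The arm moves only by the tool jog_arm, never from a script. Its argument "increments" is a list that holds one entry, the list of rows, each a list of 7 numbers: the shift along the tool's x, y, z in cm, then the turn, a rotation vector about the tool's x, y, z in degrees, then the closure, from 0 (fully open) to 1 (shut). In form: [[[tx, ty, tz, rx, ry, rz, hand], ...]]. A call has 1 to 20 rows; each row shifts and turns the commanded pose from where the row before left it, along the tool's axes as they then stand; what a row does not reach is not made up. A row lasts 1/10 s, in which the tool goes at most 50 mm and 8.59 degrees, less where a joint would pass 70% of its speed; a pose out of reach is approached as far as the arm can. A call with a gripper value outside its range is refused whole. The fingers move at their own pace and stop on an object; "squeeze" is the grip in N (left out, the last holds). Time passes only in rows, so rows that do not move let the fingers close. It gives the time, the measured TCP pose, the force and the opening at its end, in the units of the state.
- manip.observe(): the state, without advancing time (a new reading comes with each control period).
- manip.snapshot(name): name is "scene" or "side" or "wrist"; returns a dict with "img" (384x512x3 uint8, blue, green, red), "z_map" (384x512 float32, m along the optical axis (not along the pixel's ray), 0 where there is no reading), "mtx" (3x3 intrinsics, pixels), "dist_coeffs" ([k1, k2, p1, p2, k3] as OpenCV has them; the pictures are not rectified), "world_from_camera" (4x4, takes a point from camera to world coordinates); the wrist camera has in their place "tool_from_camera" (4x4, takes a point from camera to tool coordinates, whose origin is the TCP and whose axes are the flange's). Camera axes: x right, y up, looking along -z (the intrinsics and any distortion apply to the point x, -y, -z); pixel columns grow to the right and rows downward; lengths in m; the calibration is good to about 2 mm. A picture is of the moment at which its call begins: read the wrist's pose just before it.
- manip.close_job(): hands the job in, once; it reports no verdict.
Trained networks look in the newest picture that a camera, given by its name, has taken for a name from the list of things; names that differ only in an ending like _2 or _b are one class to them, and where a whole thing is asked for, a point or a joint stands for the part that bears it (a point fixed in the world has none). Each returns a list of dicts, best first, with "p" (0 to 1); they miss things now and then, are a little off and sometimes report something else, mostly with a low value. They report only what shows in the picture. A call takes as long as a camera call. They do not tell look-alikes from the thing itself.
- manip.outline_of(thing, camera): "mask" (384x512 bool, what is visible of it) and "rect" ([left, top, right, bottom] in pixels, round what is visible of it).
- manip.place_of(thing, camera): "uv" ([column, row] in pixels: a listed point, or the origin of a listed thing).
The state is a dict: "time_s": time; "q": joint angles; "joint_vel": joint speeds; "joint_torque": joint torques, N m; "tcp_pos": TCP position; "ee_rot": TCP orientation; "force": force on the tool from outside, world axes, zero at the start; "torque": the same for the moment, N m; "width": finger opening in m.
Only numpy, scipy, OpenCV 4.12 (cv2) and the standard library are available. Lean on these libraries where they do the work, as an engineer would, in place of code of your own. Each camera call takes 0.05 s, during which the arm holds its last target.

TASK

Turn the grey quarter-turn plug in the steel mounting base anticlockwise until it comes free, lift it out and leave it in the ceramic dish. Then pick up the aluminium cover plate by its bow handle and hold it level and still about 15 mm above the base without touching it, each of its two holes centred over a threaded hole, so that screws could be dropped in; finish while still holding it there. Leave the blue case, the bottle and the grip strengthener where they are.

Things in the scene. Friction and masses are not known exactly. Their poses are not given: they have to be found in the camera images.
- base_top (a point): Centre of the top face of the mounting base: plain steel block fixed to the bench, 140 (its x) x 64 (its y) x 26 mm high. This point is 26 mm above the bench; z up. A slot 48 x 15 mm along the base's x runs through the middle of the top face, and the plug's lugs pass only through it. The base does not move.
- base_hole_a (a point): Mouth of the threaded hole (10 mm across) in the base's top face, on its long centre line 55 mm from the base's centre to its +x side. Axes as the base's.
- base_hole_b (a point): Mouth of the other threaded hole (10 mm across), 55 mm from the base's centre to its -x side. Axes as the base's.
- plug_grip (a point): Grip point of the loose grey plastic plug (90 g) locked in the middle of the base: on its axis, in the upright wing (46 mm long along its x, 12 mm thick along its y, top 41 mm above the base's top). The wing stands on a round flange 50 mm across, 5 mm thick, that rests on the base's top. This point is 29 mm above the flange's underside, 24 mm above its top face. z up.
- plug: The plug; origin at the flange's underside. Below hangs an 18 mm long stem with a cross-bar (44 x 9 mm) parallel to the wing, hooked under the base's top. At first the wing is 0.9 to 1.25 rad clockwise (from above) of the base's x axis. It turns easily anticlockwise to a stop about 0.07 rad past parallel to the base's x; within 0.1 rad of parallel it lifts straight out, clear after 20 mm.
- dish_in (a point): Centre of the inner floor of the loose white ceramic dish, a round open bowl 136 mm across its rim, 30 mm high. z up.
- dish: The same dish; origin at the centre of its underside, on the bench.
- plate_grip (a point): Grip point of the loose aluminium cover plate (about 0.25 kg), lying flat on the bench: centre of its bow handle's top bar, over the plate's centre, 35 mm above the underside. The plate is 140 (its x) x 64 (its y) x 6 mm. The bar is 64 mm long (plate's x), 14 mm thick (plate's y), 14 mm high, with 22 mm free below it. z up.
- plate_hole_a (a point): Centre of one plain 18 mm hole through the plate, at the underside, 55 mm from its centre to its +x side. Axes as the plate's. Either plate hole may go over either threaded hole.
- plate_hole_b (a point): Centre of the other 18 mm hole, at the underside, 55 mm from the plate's centre to its -x side. Axes as the plate's.
- plate: The same plate; origin at the centre of its underside.
- base: The mounting base; origin at the centre of its underside, on the bench; x along its long side.
- case: Bystander: closed blue plastic case, 75 x 85 x 33 mm; origin at the centre of its underside.
- bottle: Bystander: steel bottle, 68 mm across, 210 mm tall, standing; origin at the centre of its underside.
- gripper_toy: Bystander: aluminium V-shaped grip strengthener lying flat, about 140 x 78 x 18 mm; origin on the bench under its middle.
Things that resemble listed ones, but are neither listed nor needed, are in the scene too. Leave any green, orange or purple look-alike of the dish alone.

How it is judged:
By the outcome, as a careful person would: the job done as asked, in the order asked, and still so for the second after the job is handed in, while the arm keeps its last pose, push and grip.
It also fails if it takes over 58 s, if anything falls off the work surface, if the arm or the gripper's body presses on something with over 40 N, if the wrist force passes 120 N, or if a joint passes its speed limit or range.

## Working session

There is one attempt and no reset: what is moved stays moved. The work goes in short steps, Python scripts to look and compute and a tool call to move; the robot and the scene stay as the last step left them, time stands still between calls to the robot, and variables do not carry over. Pictures are saved under pics/ and viewed, and the job is handed in when it is done.

Besides the shell and the picture viewer there is one more tool, called after "Request:" in YAML: its name, and indented under it one key for each argument. jog_arm: Moves the arm, as the interface text tells. Its arguments: {"type":"object","properties":{"increments":{"type":"array"},"squeeze":{"type":"number"}},"required":["increments"]}

```bash
mkdir -p pics; cat > h.py <<'E'
import numpy as np, cv2
from scipy.spatial.transform import Rotation as R
from plant import manip
def tcp(s=None):
    s=s or manip.observe()
    T=np.eye(4);T[:3,:3]=R.from_rotvec(s['ee_rot']).as_matrix();T[:3,3]=s['tcp_pos'];return T
def snap(n,fn=None):
    T=tcp(); d=manip.snapshot(n)
    d['W']=T@d['tool_from_camera'] if n=='wrist' else d['world_from_camera']
    if fn: cv2.imwrite('pics/'+fn,d['img'])
    return d
def ray(d,uv):
    p=cv2.undistortPoints(np.array([[uv]],float),d['mtx'],d['dist_coeffs'])[0,0]
    return d['W'][:3,:3]@np.array([p[0],-p[1],-1.]), d['W'][:3,3]
def onz(d,uv,z):
    r,o=ray(d,uv); return o+r*(z-o[2])/r[2]
def depthpt(d,uv):
    u,v=int(round(uv[0])),int(round(uv[1])); z=np.median(d['z_map'][max(v-1,0):v+2,max(u-1,0):u+2])
    r,o=ray(d,uv); return o+r*z
def cloud(d):
    H,Wd=d['z_map'].shape
    uv=np.stack(np.meshgrid(np.arange(Wd),np.arange(H)),-1).reshape(-1,1,2).astype(float)
    p=cv2.undistortPoints(uv,d['mtx'],d['dist_coeffs'])[:,0]
    z=d['z_map'].reshape(-1,1); c=np.hstack([p[:,:1]*z,-p[:,1:]*z,-z])
    return (c@d['W'][:3,:3].T+d['W'][:3,3]).reshape(H,Wd,3)
def proj(d,P):
    Pc=(np.atleast_2d(P)-d['W'][:3,3])@d['W'][:3,:3]
    Pc=Pc*[1,-1,-1]
    return cv2.projectPoints(Pc.reshape(-1,1,3),np.zeros(3),np.zeros(3),d['mtx'],d['dist_coeffs'])[0][:,0]
E
python3 - <<'E'
from h import *
s=manip.observe(); print(s); print(tcp(s)[:3,:3].round(3))
for n in ['scene','side','wrist']:
    d=snap(n,n+'0.png')
    for t in ['base_top','base_hole_a','plug_grip','dish_in','plate_grip','plate_hole_a','dish','case','bottle','gripper_toy']:
        for r in manip.place_of(t,n)[:4]:
            if r['p']>.15: print(n,t,round(r['p'],2),np.round(r['uv']),depthpt(d,r['uv']).round(3))
E
```

```text
{'time_s': 0.0, 'q': array([ 0.951485  ,  0.42675357,  0.07387543,  1.60657545, -0.03411744,
        1.11078528, -0.06707365]), 'joint_vel': array([-0.00080066,  0.00018899,  0.00040793,  0.00159458, -0.00144686,
        0.00103814,  0.00211763]), 'joint_torque': array([ 1.55860596e-05, -9.49854326e+01,  3.76080215e+00, -4.63508427e+01,
        1.91807962e-02,  1.02162705e-02,  1.65247229e-05]), 'tcp_pos': array([ 0.30548921, -0.60172634,  0.40401072]), 'ee_rot': array([-3.05415565e+00, -7.30877000e-01,  5.96117644e-04]), 'force': array([-0.43059833, -0.59506902, -0.70044423]), 'torque': array([-0.06627383,  0.03084818, -0.01365918]), 'width': 0.08542344839344873}
[[ 0.892  0.453 -0.001]
 [ 0.453 -0.892  0.001]
 [-0.    -0.001 -1.   ]]
scene base_top 0.7 [207. 206.] [ 0.53  -0.029  0.035]
scene base_hole_a 0.8 [207. 220.] [ 0.57  -0.014  0.022]
scene base_hole_a 0.68 [209. 197.] [ 0.524 -0.025  0.062]
scene plug_grip 0.87 [205. 197.] [ 0.53  -0.035  0.064]
scene plug_grip 0.71 [208. 208.] [ 0.535 -0.024  0.034]
scene plug_grip 0.65 [121. 214.] [ 0.605 -0.254  0.005]
scene dish_in 0.7
[... 1259 characters left out ...]
.68 [258. 184.] [ 0.527 -0.018  0.03 ]
side plate_grip 0.7 [267. 145.] [ 0.54  -0.233  0.032]
side plate_hole_a 0.92 [254. 149.] [ 0.589 -0.235  0.008]
side plate_hole_a 0.57 [259. 185.] [ 0.524 -0.013  0.03 ]
side dish 0.94 [324. 286.] [0.287 0.311 0.008]
side dish 0.93 [182. 257.] [0.67  0.293 0.004]
side dish 0.81 [284. 332.] [0.364 0.458 0.004]
side dish 0.8 [256. 251.] [0.478 0.232 0.005]
side case 0.87 [180. 207.] [0.73  0.136 0.033]
side case 0.63 [268. 152.] [ 0.537 -0.231  0.006]
side bottle 0.92 [209. 325.] [0.522 0.511 0.065]
side bottle 0.52 [258. 181.] [ 0.529 -0.028  0.036]
side bottle 0.17 [254. 256.] [0.479 0.25  0.003]
side gripper_toy 0.49 [216. 158.] [ 0.711 -0.161  0.003]
```

```bash
python3 - <<'E'
import cv2,numpy as np
a=cv2.imread('pics/scene0.png');b=cv2.imread('pics/side0.png')
c=cv2.resize(a[150:330,80:460],None,fx=2,fy=2,interpolation=cv2.INTER_CUBIC)
cv2.imwrite('pics/scene0z.png',c)
c=cv2.resize(b[120:370,130:390],None,fx=2.3,fy=2.3,interpolation=cv2.INTER_CUBIC)
cv2.imwrite('pics/side0z.png',c)
E
```

```text
(no output)
```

View pics/scene0z.png

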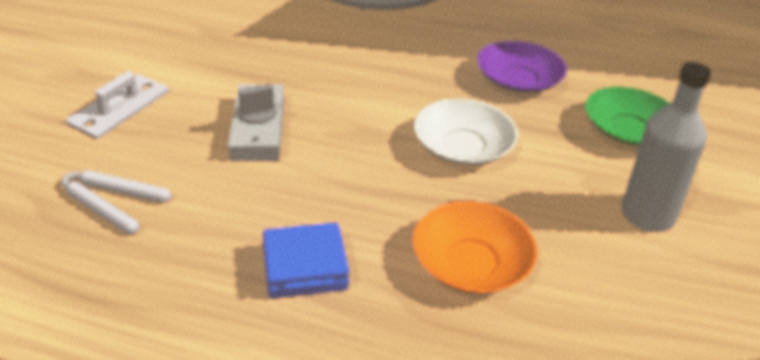

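View pics/side0z.png

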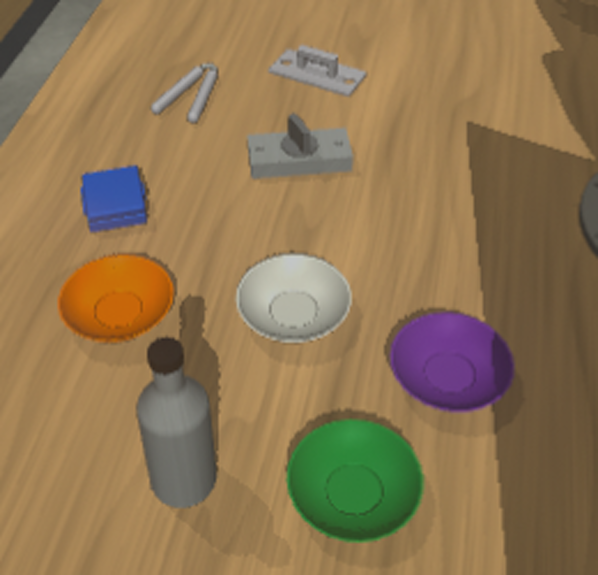

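The scene crop shows four bowls: white at full-image (312,224), purple (339,187), green (396,212) and orange (316,275). Only the white one fits the ceramic dish. There is one base with the plug, near (207,206), and one plate with a bow handle, near (138,195). The V-shaped grip strengthener, the blue case and the bottle are clear of the work. Next I'll bring the wrist camera over the base.

```bash
python3 - <<'E'
from h import *
d=snap('wrist','wrist1.png'); print(d['tool_from_camera'].round(3),d['mtx'].round(0))
d=snap('side'); P=cloud(d)
d2=snap('scene'); P2=cloud(d2)
Q=np.vstack([P.reshape(-1,3),P2.reshape(-1,3)])
def near(c,r,z0,z1):
    m=(np.hypot(Q[:,0]-c[0],Q[:,1]-c[1])<r)&(Q[:,2]>z0)&(Q[:,2]<z1); return Q[m]
for nm,c,r,z0,z1 in [('base',(.525,-.022),.09,.02,.03),('wing',(.525,-.022),.06,.05,.075),('handle',(.54,-.235),.06,.024,.045),('plate',(.54,-.235),.09,.004,.012),('dish',(.48,.25),.08,.022,.04)]:
    q=near(c,r,z0,z1); rc=cv2.minAreaRect((q[:,:2]*1000).astype(np.float32)); print(nm,len(q),np.round(rc[0],1),np.round(rc[1],1),round(rc[2],1), q[:,2].max().round(3))
E
```

```text
[[ 0.     0.951  0.31   0.081]
 [ 1.    -0.     0.001 -0.   ]
 [ 0.001  0.31  -0.951  0.03 ]
 [ 0.     0.     0.     1.   ]] [[311.   0. 261.]
 [  0. 311. 193.]
 [  0.   0.   1.]]
base 988 [522.2 -31.3] [144.6  71.9] 17.7 0.03
wing 217 [522.8 -29. ] [14.7 46.8] 40.4 0.072
handle 247 [ 537.9 -237.6] [20.2 68.4] 71.0 0.045
plate 867 [ 530.6 -236.5] [158.  164.7] 29.1 0.012
dish 859 [471.1 242.9] [135.6 134.6] 9.3 0.035
```

Request:
jog_arm:
  increments:
    - [[3.2,-2.95,0.4,0,0,0,0],[3.2,-2.95,0.4,0,0,0,0],[3.2,-2.95,0.4,0,0,0,0],[3.2,-2.95,0.4,0,0,0,0],[3.2,-2.95,0.4,0,0,0,0],[3.2,-2.95,0.4,0,0,0,0],[3.2,-2.95,0.4,0,0,0,0],[3.2,-2.95,0.4,0,0,0,0],[3.2,-2.95,0.4,0,0,0,0],[3.2,-2.95,0.4,0,0,0,0],[3.2,-2.95,0.4,0,0,0,0],[3.2,-2.95,0.4,0,0,0,0],[3.2,-2.95,0.4,0,0,0,0],[3.2,-2.95,0.4,0,0,0,0],[0,0,0,0,0,-8,0],[0,0,0,0,0,-8,0],[0,0,0,0,0,-8,0],[0,0,0,0,0,-8,0],[0,0,0,0,0,-8,0],[0,0,0,0,0,-8,0]]

```text
time_s: 3.8
tcp_pos: [0.5181, -0.0308, 0.3488]
ee_rot: [2.488, 1.918, 0.0]
force: [-0.8, -0.1, 0.1]
width: 0.0854
```

Request:
jog_arm:
  increments:
    - [[0,0,0,0,0,-8,0],[0,0,0,0,0,-8,0],[0,0,0,0,0,-8,0],[0,0,0,0,0,-8,0],[0,0,0,0,0,-8,0],[0,0,0,0,0,-8,0],[0,0,0,0,0,-8,0],[0,0,0,0,0,0,0]]

```text
time_s: 4.6
tcp_pos: [0.5181, -0.031, 0.3488]
ee_rot: [1.302, 2.859, 0.0]
force: [0.3, -0.9, -0.2]
width: 0.0856
```

```bash
python3 - <<'E'
from h import *
s=manip.observe(); print(s['time_s'],s['tcp_pos'],s['q'],s['width'])
T=tcp(s);print(T[:3,:3].round(3), np.degrees(np.arctan2(T[1,0],T[0,0])))
d=snap('wrist','wrist2.png')
for t in ['base_top','base_hole_a','plug_grip','plug','base']:
    for r in manip.place_of(t,'wrist')[:4]:
        if r['p']>.15: print(t,round(r['p'],2),np.round(r['uv']),depthpt(d,r['uv']).round(4), onz(d,r['uv'],.026).round(4))
for t in ['plug','base']:
    for r in manip.outline_of(t,'wrist')[:2]:
        if r['p']>.3: print(t,r['p'],r['rect'])
Q=cloud(d).reshape(-1,3)
for nm,c,r,z0,z1 in [('base',(.522,-.03),.09,.022,.03),('wingtop',(.522,-.03),.04,.06,.072)]:
    m=(np.hypot(Q[:,0]-c[0],Q[:,1]-c[1])<r)&(Q[:,2]>z0)&(Q[:,2]<z1); q=Q[m]
    rc=cv2.minAreaRect((q[:,:2]*1000).astype(np.float32)); print(nm,len(q),np.round(rc[0],1),np.round(rc[1],1),round(rc[2],1), np.median(q[:,2]).round(4))
E
```

```text
4.6 [ 0.51808956 -0.03098248  0.34879463] [ 0.41384211  0.28191026 -0.55597245  1.98201782  0.18451256  0.92644602
  0.48055676] 0.08558712934032407
[[-0.657  0.754  0.   ]
 [ 0.754  0.657  0.   ]
 [ 0.     0.    -1.   ]] 131.04758867767796
base_hole_a 0.77 [316. 201.] [ 0.5806 -0.0132  0.0165] [ 0.577  -0.0119  0.026 ]
base_hole_a 0.58 [212. 160.] [ 0.4728 -0.052   0.0086] [ 0.4725 -0.0474  0.026 ]
plug_grip 0.77 [264. 188.] [ 0.5194 -0.0269  0.0673] [ 0.5281 -0.0362  0.026 ]
plug 0.98 [266. 181.] [ 0.5169 -0.0211  0.0674] [ 0.5252 -0.0295  0.026 ]
plug 0.4 [134. 272.] [ 0.4732 -0.0603  0.2045] [ 0.4838 -0.2017  0.026 ]
plug 0.9 [245.1, 156.0, 288.1, 221.2]
base 0.86 [186.8, 119.1, 343.7, 232.4]
base 6838 [523.7 -29.9] [139.9  64.7] 18.7 0.0263
wingtop 735 [523.8 -29.7] [11.9 46.1] 39.1 0.0671
```

View pics/wrist2.png

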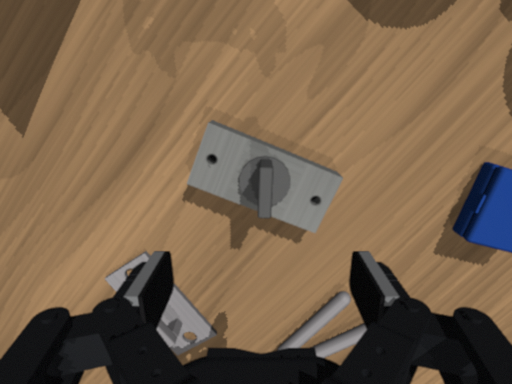

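The wrist picture shows the base at about (265,176) with its holes at (212,160) and (316,201), and the grey wing upright at (265,188). The point-cloud fit is 139.9x64.7 mm for the base and 46.1x11.9 mm for the wing, matching the stated sizes. The base yaw is 18.7° and the wing is 69.6° (1.215 rad) clockwise of it. Now I'll descend onto the wing.

Request:
jog_arm:
  increments:
    - [[-0.28,0.52,1.5,0,0,0,0],[0,0,3.4,0,0,1.9,0],[0,0,3.4,0,0,0,0],[0,0,3.2,0,0,0,0],[0,0,1.6,0,0,0,0],[0,0,0.8,0,0,0,0],[0,0,0,0,0,0,0.5],[0,0,0,0,0,0,0.8],[0,0,0,0,0,0,1],[0,0,0,0,0,0,1],[0,0,0,0,0,0,1],[0,0,0,0,0,0,1],[0,0,0,0,0,0,1],[0,0,0,0,0,0,1]]
  squeeze: 40

```text
time_s: 6.4
tcp_pos: [0.5241, -0.0296, 0.2104]
ee_rot: [1.352, 2.835, 0.0]
force: [-1.4, -0.6, 8.0]
width: 0.0116
```

```bash
python3 - <<'E'
from h import *
s=manip.observe(); print(s['time_s'],s['tcp_pos'],s['q'],s['width'],s['force'],s['torque'],s['joint_vel'].round(3))
T=tcp(s);print(np.degrees(np.arctan2(T[1,0],T[0,0])))
E
```

```text
6.4 [ 0.52406301 -0.02957777  0.21040872] [ 0.31675993  0.48926576 -0.46699654  2.06615796  0.35242035  0.66113592
  0.2964205 ] 0.011555341177494058 [-1.38858197 -0.61803124  8.04204639] [-0.10710516  0.35389623 -0.01464274] [ 0.001  0.001 -0.001 -0.    -0.001  0.002  0.001]
129.00079497209677
```

Request:
jog_arm:
  increments:
    - [[0,0,-0.05,0,0,-3.7,1],[0,0,0,0,0,-6,1],[0,0,0,0,0,-6,1],[0,0,0,0,0,-6,1],[0,0,0,0,0,-6,1],[0,0,0,0,0,-6,1],[0,0,0,0,0,-6,1],[0,0,0,0,0,-6,1],[0,0,0,0,0,-6,1],[0,0,0,0,0,-6,1],[0,0,0,0,0,-6,1],[0,0,0,0,0,-6,1],[0,0,0,0,0,0,1]]

```text
time_s: 7.7
tcp_pos: [0.5239, -0.0297, 0.2104]
ee_rot: [-0.513, 3.099, 0.0]
force: [-0.1, -0.0, 1.1]
width: 0.0115
```

```bash
cat > st.py <<'E'
from h import *
s=manip.observe(); T=tcp(s)
print(round(s['time_s'],2),'pos',s['tcp_pos'].round(4),'yaw',np.degrees(np.arctan2(T[1,0],T[0,0])).round(2),'w',round(s['width'],4),'F',s['force'].round(1),'M',s['torque'].round(2),'q',s['q'].round(2),'zax',T[:3,2].round(3))
E
python3 st.py
python3 - <<'E'
from h import *
d=snap('wrist','wrist3.png')
E
```

```text
7.7 pos [ 0.5239 -0.0297  0.2104] yaw -161.2 w 0.0115 F [-0.1 -0.   1.1] M [-0.01 -0.06 -0.02] q [ 0.54  0.56 -0.76  2.05  0.57  0.74  1.33] zax [ 0.  0. -1.]
```

View pics/wrist3.png

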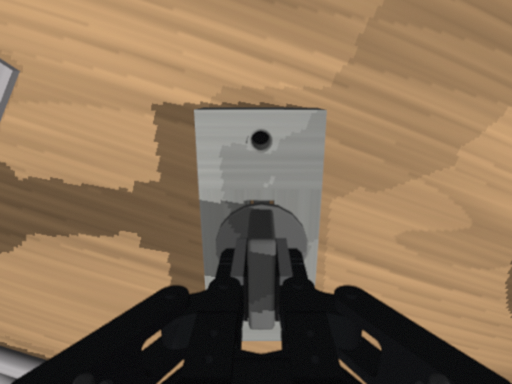

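The picture shows the wing parallel to the base at (262,265), with the slot end visible at (262,203). The torque is about 0. I'll lift a little and check.

Request:
jog_arm:
  increments:
    - [[0,0,-0.5,0,0,0,1],[0,0,-0.5,0,0,0,1],[0,0,-0.5,0,0,0,1],[0,0,0,0,0,0,1]]
  squeeze: 50

```text
time_s: 8.15
tcp_pos: [0.524, -0.0295, 0.2261]
ee_rot: [-0.51, 3.099, -0.001]
force: [0.3, -0.7, -1.2]
width: 0.0115
```

Request:
jog_arm:
  increments:
    - [[0,0,-1,0,0,0,1],[0,0,-2,0,0,0,1],[0,0,-3,0,0,0,1],[0,0,-3,0,0,0,1],[0,0,-1,0,0,0,1],[-0.2,1.5,0,0,0,0,1],[-0.5,3.5,0,0,0,0,1],[-0.5,3.5,0,0,0,0,1],[-0.5,3.5,0,0,0,0,1],[-0.5,3.5,0,0,0,0,1],[-0.5,3.5,0,0,0,0,1],[-0.5,3.5,0,0,0,0,1],[-0.5,3.5,0,0,0,0,1],[-0.2,1.6,0,0,0,0,1],[0,0,0,0,0,0,1],[0,0,0,0,0,0,1]]

```text
time_s: 9.75
tcp_pos: [0.4716, 0.2447, 0.3244]
ee_rot: [0.512, -3.098, 0.0]
force: [-0.2, -0.2, -1.0]
width: 0.0113
```

```bash
python3 st.py
python3 - <<'E'
from h import *
d=snap('wrist','wrist4.png'); Q=cloud(d)
b=d['img'].astype(int); white=(b.min(-1)>120)&((b.max(-1)-b.min(-1))<40)
q=Q.reshape(-1,3); m=white.ravel()&(np.hypot(q[:,0]-.472,q[:,1]-.243)<.085)&(q[:,2]>.022)&(q[:,2]<.04)
rc=cv2.minAreaRect((q[m][:,:2]*1000).astype(np.float32));print(m.sum(),rc, cv2.minEnclosingCircle((q[m][:,:2]*1000).astype(np.float32)))
for t in ['dish_in','dish','plug','plug_grip']:
    for r in manip.place_of(t,'wrist')[:2]: print(t,round(r['p'],2),np.round(r['uv']),depthpt(d,r['uv']).round(4),onz(d,r['uv'],.005).round(3))
d=snap('side','side4.png');Q=cloud(d).reshape(-1,3)
m=(np.hypot(Q[:,0]-.472,Q[:,1]-.243)<.085)&(Q[:,2]>.024)&(Q[:,2]<.035)
print(cv2.minEnclosingCircle((Q[m][:,:2]*1000).astype(np.float32)),m.sum())
a=cv2.imread('pics/wrist4.png');c=cv2.resize(d['img'][120:340,160:360],None,fx=1.7,fy=1.7); 
o=np.zeros((384,512+c.shape[1],3),np.uint8);o[:,:512]=a;o[:c.shape[0],512:]=c[:384];o=cv2.resize(o,None,fx=.9,fy=.9);cv2.imwrite('pics/c4.png',o)
E
```

```text
9.75 pos [0.4716 0.2447 0.3244] yaw -161.22 w 0.0113 F [-0.2 -0.2 -1. ] M [ 0.01 -0.01 -0.01] q [ 0.16  0.43 -0.93  1.96  0.42  0.96  0.92] zax [-0.001 -0.    -1.   ]
2958 ((465.0010986328125, 240.867431640625), (117.86168670654297, 134.07423400878906), 19.913251876831055) ((472.3749084472656, 243.53060913085938), 67.27446746826172)
dish_in 0.92 [508. 146.] [0.3623 0.4635 0.0053] [0.362 0.464 0.005]
dish_in 0.81 [239. 345.] [0.4824 0.2403 0.2051] [0.675 0.287 0.005]
dish 0.98 [260. 175.] [0.469  0.2434 0.0055] [0.469 0.243 0.005]
dish 0.96 [240. 342.] [0.482  0.2403 0.2041] [0.671 0.286 0.005]
plug 0.64 [264. 245.] [0.4521 0.2398 0.1814] [0.539 0.272 0.005]
plug_grip 0.84 [259. 272.] [0.4646 0.2419 0.1817] [0.571 0.277 0.005]
((472.6282653808594, 242.53842163085938), 68.4361801147461) 324
```

View pics/c4.png

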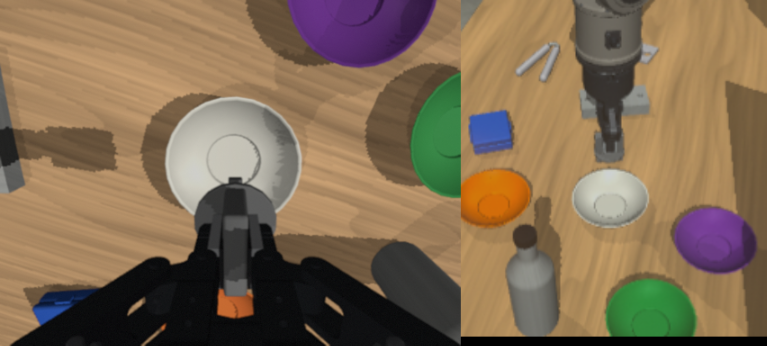

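The picture shows the plug hanging straight from the jaws. The white dish rim's fitted centre is (0.4725, 0.243) with radius 67–68 mm, directly below. I'll descend towards touch-down at a TCP height of about 0.2075.

Request:
jog_arm:
  increments:
    - [[-0.05,-0.15,1.5,0,0,0,1],[0,0,3,0,0,0,1],[0,0,3,0,0,0,1],[0,0,2.4,0,0,0,1],[0,0,1,0,0,0,1],[0,0,0.4,0,0,0,1],[0,0,0.1,0,0,0,1],[0,0,0.1,0,0,0,1]]

```text
time_s: 10.85
tcp_pos: [0.4735, 0.2434, 0.211]
ee_rot: [-0.51, 3.099, 0.001]
force: [-0.7, -0.5, -0.9]
width: 0.0116
```

Request:
jog_arm:
  increments:
    - [[0,0,0.1,0,0,0,1],[0,0,0.1,0,0,0,1],[0,0,0,0,0,0,1]]

```text
time_s: 11.15
tcp_pos: [0.4733, 0.2431, 0.2085]
ee_rot: [-0.51, 3.099, -0.0]
force: [-0.4, 0.1, -0.9]
width: 0.0115
```

Request:
jog_arm:
  increments:
    - [[0,0,0.1,0,0,0,1],[0,0,0.1,0,0,0,1],[0,0,0,0,0,0,1]]

```text
time_s: 11.45
tcp_pos: [0.4732, 0.2434, 0.2073]
ee_rot: [-0.511, 3.099, -0.001]
force: [-6.2, -5.9, 25.7]
width: 0.0113
```

Touch-down was at the expected height. I'll ease off, open slowly and retreat.

Request:
jog_arm:
  increments:
    - [[0,0,-0.1,0,0,0,1],[0,0,0,0,0,0,0.8],[0,0,0,0,0,0,0.7],[0,0,0,0,0,0,0.6],[0,0,0,0,0,0,0.5],[0,0,0,0,0,0,0.5],[0,0,-0.5,0,0,0,0.5],[0,0,-2,0,0,0,0.5],[0,0,-3,0,0,0,0.5],[0,0,-3,0,0,0,0.5],[0,0,-3,0,0,0,0.5]]

```text
time_s: 12.55
tcp_pos: [0.4729, 0.2432, 0.3237]
ee_rot: [0.511, -3.099, -0.0]
force: [0.3, 0.0, 0.6]
width: 0.0429
```

```bash
python3 st.py
python3 - <<'E'
from h import *
d=snap('wrist','wrist5.png'); d=snap('side','side5.png')
a=cv2.imread('pics/wrist5.png');c=cv2.resize(d['img'][120:340,160:360],None,fx=1.7,fy=1.7); 
o=np.zeros((384,512+c.shape[1],3),np.uint8);o[:,:512]=a;o[:c.shape[0],512:]=c[:384];o=cv2.resize(o,None,fx=.9,fy=.9);cv2.imwrite('pics/c5.png',o)
E
```

```text
12.55 pos [0.4729 0.2432 0.3237] yaw -161.26 w 0.0429 F [0.3 0.  0.6] M [-0.02  0.   -0.03] q [ 0.16  0.43 -0.93  1.96  0.42  0.95  0.92] zax [-0.  0. -1.]
```

View pics/c5.png

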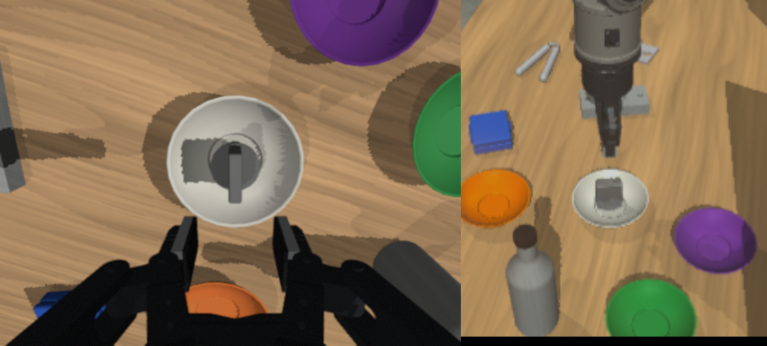

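The plug stands upright inside the white dish: wing at crop (234,175), dish centre (235,160). Next I'll go over to the plate.

Request:
jog_arm:
  increments:
    - [[0.4,-2,0,0,0,0,0.3],[0.8,-4,0,0,0,0,0],[0.8,-4,0,0,0,0,0],[0.8,-4,0,0,0,0,0],[0.8,-4,0,0,0,0,0],[0.8,-4,0,0,0,0,0],[0.8,-4,0,0,0,0,0],[0.8,-4,0,0,0,0,0],[0.8,-4,0,0,0,0,0],[0.8,-4,0,0,0,0,0],[0.8,-4,0,0,0,0,0],[0.8,-4,0,0,0,0,0],[0.4,-2,0,0,0,0,0],[0,0,0,0,0,7.5,0],[0,0,0,0,0,7.5,0],[0,0,0,0,0,7.5,0],[0,0,0,0,0,7.5,0],[0,0,0,0,0,7.5,0],[0,0,0,0,0,0,0],[0,0,0,0,0,0,0]]

```text
time_s: 14.65
tcp_pos: [0.5362, -0.242, 0.3221]
ee_rot: [-0.506, -3.1, 0.0]
force: [-1.0, -0.5, -0.1]
width: 0.0849
```

```bash
python3 st.py
python3 - <<'E'
from h import *
d=snap('wrist','wrist6.png'); Q=cloud(d).reshape(-1,3)
for t in ['plate_grip','plate_hole_a','plate']:
    for r in manip.place_of(t,'wrist')[:3]:
        if r['p']>.15: print(t,round(r['p'],2),np.round(r['uv']),depthpt(d,r['uv']).round(4),onz(d,r['uv'],.006 if 'hole' in t else .042).round(4))
for nm,c,r,z0,z1 in [('handle',(.538,-.237),.06,.034,.05),('plate',(.538,-.237),.085,.004,.012)]:
    m=(np.hypot(Q[:,0]-c[0],Q[:,1]-c[1])<r)&(Q[:,2]>z0)&(Q[:,2]<z1); q=Q[m]
    rc=cv2.minAreaRect((q[:,:2]*1000).astype(np.float32)); print(nm,len(q),np.round(rc[0],1),np.round(rc[1],1),round(rc[2],1), np.median(q[:,2]).round(4))
E
```

```text
14.65 pos [ 0.5362 -0.242   0.3221] yaw 161.47 w 0.0849 F [-1.  -0.5 -0.1] M [-0.04 -0.01 -0.02] q [ 0.83  0.45 -0.66  1.85  0.33  0.95  1.27] zax [-0. -0. -1.]
plate_grip 0.74 [266. 188.] [ 0.5362 -0.2365  0.0428] [ 0.5364 -0.2366  0.042 ]
plate_hole_a 0.88 [262. 122.] [ 4.867e-01 -2.225e-01  2.000e-04] [ 0.4862 -0.2224  0.006 ]
plate_hole_a 0.87 [267. 231.] [ 0.5929 -0.2526  0.    ] [ 0.5902 -0.2519  0.006 ]
plate 0.89 [263. 177.] [ 0.5256 -0.2357  0.0428] [ 0.5258 -0.2357  0.042 ]
handle 1204 [ 539.3 -238. ] [14.  64.4] 74.5 0.0423
plate 7648 [ 539.  -237.7] [ 64.2 140.1] 74.6 0.0064
```

View pics/wrist6.png

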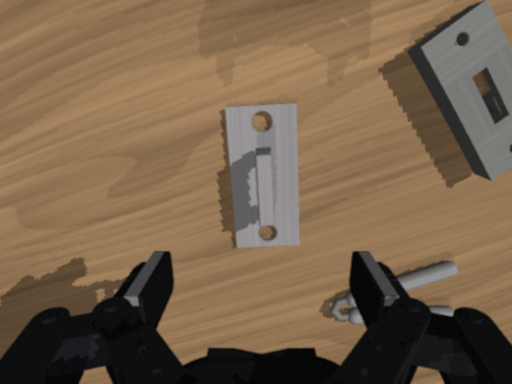

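The picture shows the plate with its holes at (262,122) and (267,231) and the bow handle between them at (265,188). The fits (140x64 mm plate, 64x14 mm handle, top at z=0.042) match the stated sizes. The empty base is at top right. The toy is clear of the fingers. I'll grasp now.

Request:
jog_arm:
  increments:
    - [[-0.14,0.49,1,0,0,0,0],[0,0,3,0,0,-3.1,0],[0,0,3,0,0,0,0],[0,0,3,0,0,0,0],[0,0,2,0,0,0,0],[0,0,0.8,0,0,0,0],[0,0,0.4,0,0,0,0],[0,0,0,0,0,0,0.4],[0,0,0,0,0,0,0.7],[0,0,0,0,0,0,0.9],[0,0,0,0,0,0,1],[0,0,0,0,0,0,1],[0,0,0,0,0,0,1],[0,0,0,0,0,0,1]]
  squeeze: 80

```text
time_s: 16.25
tcp_pos: [0.5393, -0.2382, 0.1909]
ee_rot: [0.429, 3.112, -0.001]
force: [-3.0, 0.2, 8.9]
width: 0.0124
```

```bash
python3 st.py
```

```text
16.25 pos [ 0.5393 -0.2382  0.1909] yaw 164.31 w 0.0124 F [-3.   0.2  8.9] M [0.03 0.47 0.  ] q [ 0.75  0.63 -0.58  1.92  0.49  0.74  1.18] zax [ 0.    -0.001 -1.   ]
```

Request:
jog_arm:
  increments:
    - [[0,0,-0.3,0,0,0,1],[0,0,-0.7,0,0,0,1],[0,0,-1.5,0,0,0,1],[0,0,-2.5,0,0,0,1],[0,0,-2.5,0,0,0,1],[0,0,-1.5,0,0,0,1],[0,0,-0.5,0,0,0,1],[0,0,0,0,0,0,1]]

```text
time_s: 17.05
tcp_pos: [0.5391, -0.2382, 0.2858]
ee_rot: [0.429, 3.111, -0.001]
force: [0.2, -0.7, -2.3]
width: 0.0122
```

Request:
jog_arm:
  increments:
    - [[0.4,1,0,0,0,0,1],[0.9,2.5,0,0,0,0,1],[0.9,2.5,0,0,0,0,1],[0.9,2.5,0,0,0,0,1],[0.9,2.5,0,0,0,0,1],[0.9,2.5,0,0,0,0,1],[0.9,2.5,0,0,0,0,1],[0.9,2.5,0,0,0,0,1],[0.43,1.14,0,0,0,0,1],[0,0,0,0,0,-3,1],[0,0,0,0,0,-6,1],[0,0,0,0,0,-6,1],[0,0,0,0,0,-6,1],[0,0,0,0,0,-6,1],[0,0,0,0,0,-5,1],[0,0,0,0,0,-2.3,1],[0,0,0,0,0,0,1],[0,0,0,0,0,0,1]]

```text
time_s: 18.85
tcp_pos: [0.5234, -0.0298, 0.2847]
ee_rot: [0.505, -3.1, -0.001]
force: [-0.2, -0.2, -2.0]
width: 0.0122
```

```bash
python3 st.py
cat > pl.py <<'E'
from h import *
import sys
k=sys.argv[1]
d=snap('wrist','wrist%s.png'%k); W=cloud(d)
ds=snap('side','side%s.png'%k); S=cloud(ds); dc=snap('scene','scene%s.png'%k); C=cloud(dc)
def fit(Q,nm,c,r,z0,z1):
    Q=Q.reshape(-1,3);m=(np.hypot(Q[:,0]-c[0],Q[:,1]-c[1])<r)&(Q[:,2]>z0)&(Q[:,2]<z1);q=Q[m]
    if len(q)<30: return
    rc=cv2.minAreaRect((q[:,:2]*1000).astype(np.float32)); A=np.c_[q[:,:2]-c,np.ones(len(q))];co=np.linalg.lstsq(A,q[:,2],rcond=None)[0]
    print(nm,len(q),np.round(rc[0],1),np.round(rc[1],1),round(rc[2],1),'z',co[2].round(4),'slope',co[:2].round(4))
z=tcp()[2,3]-.1909+.006
for nm,Q in (('wrist',W),('side',S),('scene',C)):
    fit(Q,nm+' plate',(.5237,-.0299),.09,z-.006,z+.006)
    fit(Q,nm+' handle',(.5237,-.0299),.06,z+.030,z+.044)
for cam,D in (('wrist',d),('side',ds),('scene',dc)):
    for t in ['plate_hole_a','base_hole_a']:
        for r in manip.place_of(t,cam)[:3]:
            if r['p']>.3: print(cam,t,round(r['p'],2),np.round(r['uv'],1),onz(D,r['uv'],z).round(4),onz(D,r['uv'],.026).round(4))
a=d['img'];c=cv2.resize(ds['img'][120:240,190:350],None,fx=1.8,fy=1.8); 
o=np.zeros((384,512+c.shape[1],3),np.uint8);o[:,:512]=a;o[:c.shape[0],512:]=c[:384];cv2.imwrite('pics/c%s.png'%k,o)
E
python3 pl.py 7
```

```text
18.85 pos [ 0.5234 -0.0298  0.2847] yaw -161.48 w 0.0122 F [-0.2 -0.2 -2. ] M [-0.03  0.03  0.05] q [ 0.63  0.46 -0.85  2.01  0.45  0.87  1.42] zax [-0.001  0.    -1.   ]
wrist plate 15113 [523.3 -29.1] [140.5  64.2] 18.6 z 0.1003 slope [-0.0013  0.0024]
wrist handle 4772 [522.6 -31.1] [37.4 63.2] 88.3 z 0.1364 slope [0.0089 0.0049]
side plate 517 [523.  -28.5] [140.6  68.2] 18.5 z 0.0991 slope [ 0.004  -0.0041]
side handle 72 [520.2 -21.9] [62.5 33.8] 17.6 z 0.1337 slope [-0.0454  0.1827]
scene plate 562 [522.6 -29.2] [142.1  65. ] 18.6 z 0.1023 slope [-0.0161 -0.0015]
scene handle 130 [522.9 -27.1] [61.1 37. ] 1.1 z 0.1378 slope [-0.0567 -0.0044]
wrist plate_hole_a 0.68 [260.1 142.7] [ 0.4715 -0.0469  0.1002] [ 0.4826 -0.0433  0.026 ]
wrist base_hole_a 0.74 [261.1 127.7] [ 0.4644 -0.0488  0.1002] [ 0.4721 -0.0461  0.026 ]
side plate_hole_a 0.96 [278.6 162.8] [ 0.4686 -0.0502  0.1002] [ 0.4835 -0.1474  0.026 ]
side plate_hole_a 0.76 [241.3 167.3] [ 0.5757 -0.0046  0.1002] [ 0.6008 -0.0975  0.026 ]
side base_hole_a 0.96 [243.8 184.1] [0.5495 0.0712 0.1002] [ 0.5722 -0.0144  0.026 ]
side base_hole_a 0.66 [275.1 180.7] [0.4636 0.0373 0.1002] [ 0.478  -0.0516  0.026 ]
scene plate_hole_a 0.96 [212.3 176.4] [ 0.484  -0.0309  0.1002] [ 0.3715 -0.0802  0.026 ]
scene plate_hole_a 0.78 [206.3 198.5] [ 0.5845 -0.0055  0.1002] [ 0.4865 -0.0511  0.026 ]
scene base_hole_a 0.96 [207.5 223. ] [0.6716 0.0344 0.1002] [ 0.5864 -0.0054  0.026 ]
scene base_hole_a 0.92 [211.7 195.7] [0.569  0.0023 0.1002] [ 0.4689 -0.0422  0.026 ]
```

View pics/c7.png

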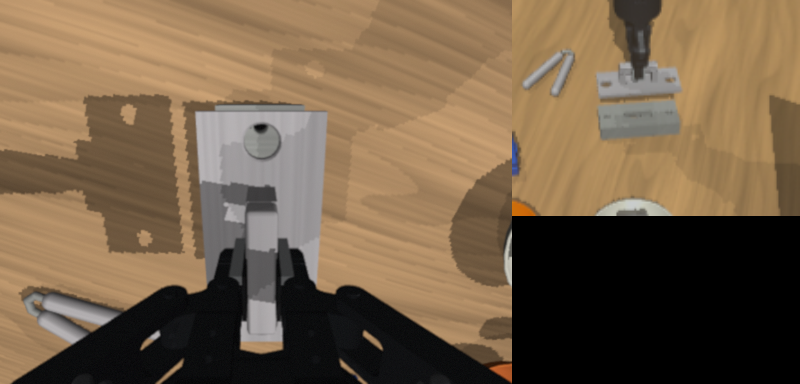

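The plate hangs level over the base, with the base hole showing through the near plate hole at (262,128). I'll descend 53 mm gently.

Request:
jog_arm:
  increments:
    - [[0,-0.05,0.4,0,0,0,1],[0,0,1,0,0,0,1],[0,0,1.2,0,0,0,1],[0,0,1.2,0,0,0,1],[0,0,0.8,0,0,0,1],[0,0,0.5,0,0,0,1],[0,0,0.2,0,0,0,1],[0,0,0,0,0,0,1],[0,0,0,0,0,0,1],[0,0,0,0,0,0,1]]

```text
time_s: 20.3
tcp_pos: [0.5239, -0.0302, 0.2326]
ee_rot: [-0.508, 3.1, -0.0]
force: [0.6, -0.8, -2.4]
width: 0.013
```

```bash
python3 st.py; python3 pl.py 8; python3 - <<'E'
import cv2
c=cv2.imread('pics/wrist8.png')[60:260,160:360]; cv2.imwrite('pics/w8z.png',cv2.resize(c,None,fx=2.9,fy=2.9,interpolation=cv2.INTER_CUBIC))
E
```

```text
20.3 pos [ 0.5239 -0.0302  0.2326] yaw -161.39 w 0.013 F [ 0.6 -0.8 -2.4] M [ 0.02  0.   -0.  ] q [ 0.58  0.53 -0.79  2.04  0.54  0.78  1.35] zax [ 0.001 -0.    -1.   ]
wrist plate 15109 [523.9 -29.6] [140.2  64.2] 18.6 z 0.0481 slope [0.0005 0.0021]
wrist handle 4790 [522.3 -28.5] [62.7 37.3] 38.3 z 0.0842 slope [0.0115 0.0054]
side plate 500 [523.8 -28.6] [139.9  70.4] 18.3 z 0.0468 slope [ 0.0047 -0.0077]
side handle 63 [520.5 -20.4] [62.2 26.4] 16.2 z 0.0816 slope [-0.0438  0.1155]
scene plate 547 [524.  -29.2] [140.3  64.6] 18.6 z 0.0498 slope [-0.0103 -0.0016]
scene handle 134 [524.1 -27.2] [34.8 61.1] 86.2 z 0.0856 slope [-0.0615 -0.0291]
wrist plate_hole_a 0.61 [259.7 138.6] [ 0.4706 -0.0483  0.0476] [ 0.4736 -0.0474  0.026 ]
wrist base_hole_a 0.85 [261.4 137.1] [ 0.4696 -0.0477  0.0476] [ 0.4725 -0.0467  0.026 ]
side plate_hole_a 0.92 [240.9 180.9] [ 0.5781 -0.0028  0.0476] [ 0.585 -0.028  0.026]
side plate_hole_a 0.64 [277.8 177.4] [ 0.4684 -0.0436  0.0476] [ 0.4725 -0.0699  0.026 ]
side base_hole_a 0.8 [275.5 181.8] [ 0.4716 -0.0207  0.0476] [ 0.4758 -0.0464  0.026 ]
side base_hole_a 0.64 [243.4 185. ] [0.5658 0.0149 0.0476] [ 0.5724 -0.0099  0.026 ]
scene plate_hole_a 0.94 [210.8 190. ] [ 0.4728 -0.0423  0.0476] [ 0.4427 -0.0557  0.026 ]
scene plate_hole_a 0.82 [202.  215.1] [ 0.5862 -0.0193  0.0476] [ 0.5604 -0.0319  0.026 ]
scene base_hole_a 0.79 [209.  219.1] [0.5957 0.0036 0.0476] [ 0.5703 -0.008   0.026 ]
scene base_hole_a 0.64 [210.4 196.7] [ 0.5036 -0.0307  0.0476] [ 0.4747 -0.0437  0.026 ]
```

View pics/c8.png

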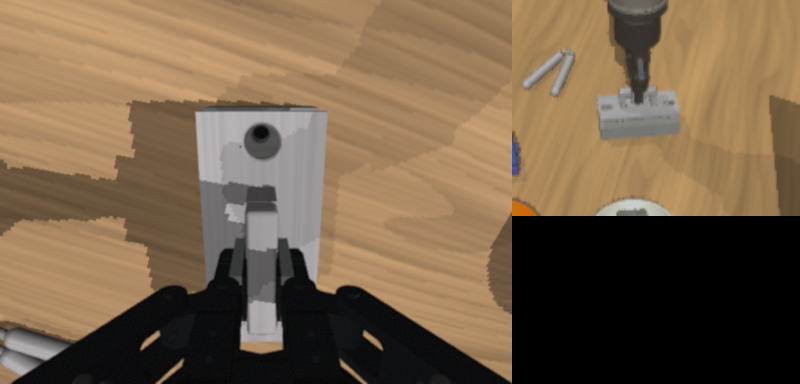

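View pics/w8z.png

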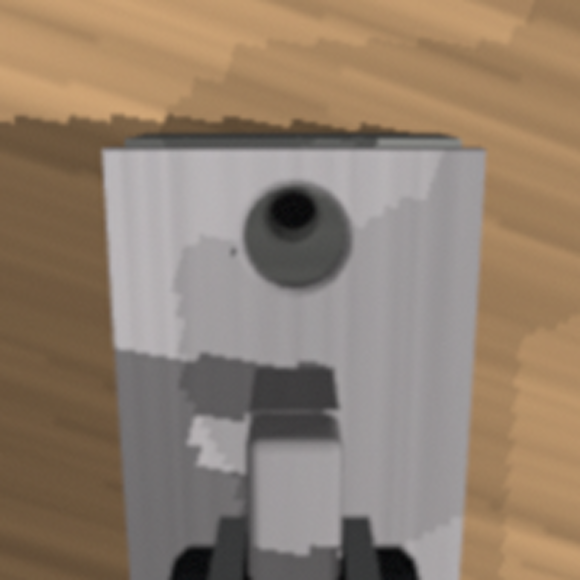

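```bash
python3 - <<'E'
from h import *
d=snap('wrist','wrist9.png'); g=cv2.cvtColor(d['img'],cv2.COLOR_BGR2GRAY)
sub=g[110:170,230:295]; 
m=(sub<55).astype(np.uint8); n,l,st,ce=cv2.connectedComponentsWithStats(m); i=1+st[1:,4].argmax(); uvb=ce[i]+[230,110]; print('base hole dark',st[i],uvb)
m=(sub<130).astype(np.uint8); n,l,st,ce=cv2.connectedComponentsWithStats(m); lab=l[int(141-110),int(263-230)]; print('plate hole',st[lab],ce[lab]+[230,110]); uvp=ce[lab]+[230,110]
b=onz(d,uvb,.026);p=onz(d,uvp,.048); yaw=np.radians(18.65);ux=np.array([np.cos(yaw),np.sin(yaw)]);uy=np.array([-ux[1],ux[0]])
print(b,p,'diff base-frame mm',(p-b)[:2]@ux*1000,(p-b)[:2]@uy*1000)
c=np.array([.5237,-.0299]);print('expected base hole',c-.055*ux)
s=manip.observe();print(s['joint_vel'].round(4),s['force'])
E
```

```text
base hole dark [ 22  16  17  17 227] [259.77973568 133.62995595]
plate hole [  14   13   38   38 1127] [262.28571429 141.42679681]
[ 0.47062779 -0.04820025  0.026     ] [ 0.47116042 -0.04665973  0.048     ] diff base-frame mm 0.9972984567953077 1.289299827856459
expected base hole [ 0.47158807 -0.04748824]
[-0.0013 -0.0007 -0.0004 -0.0014 -0.0007  0.0003  0.0014] [-0.72951451  0.19996971 -2.58925617]
```

```bash
python3 - <<'E'
from h import *
d0=manip.snapshot('wrist'); 
def mk(fn,pos,yaw):
    c,s=np.cos(np.radians(yaw)),np.sin(np.radians(yaw));T=np.eye(4);T[:3,:3]=np.array([[c,s,0],[s,-c,0],[0,0,-1]]);T[:3,3]=pos
    d=dict(d0);d['img']=cv2.imread('pics/'+fn);d['W']=T@d0['tool_from_camera'];return d
def blob(d,uv,th,r=14):
    g=cv2.cvtColor(d['img'],cv2.COLOR_BGR2GRAY).astype(float);u,v=map(int,uv);s=g[v-r:v+r+1,u-r:u+r+1]
    m=(s<th).astype(np.uint8);n,l,st,ce=cv2.connectedComponentsWithStats(m);i=1+st[1:,4].argmax();return ce[i]+[u-r,v-r],st[i]
d2=mk('wrist2.png',[.51809,-.03098,.34879],131.048)
P=[]
for uv in [(212,160),(316,200)]:
    c,st=blob(d2,uv,80,10);P.append(onz(d2,c,.026));print('w2',c,st,P[-1].round(4))
print('centre',(P[0]+P[1])/2,'len',np.linalg.norm(P[1]-P[0]),'yaw',np.degrees(np.arctan2(*(P[1]-P[0])[1::-1])))
d3=mk('wrist3.png',[.5239,-.0297,.2104],-161.2)
for th in (55,80):
    c,st=blob(d3,(261,140),th,18);print('w3',c,st,onz(d3,c,.026))
E
```

```text
w2 [211.73611111 158.43055556] [ 5  4 10 10 72] [ 0.4715 -0.0482  0.026 ]
w2 [315.26229508 199.60655738] [ 5  6 10  8 61] [ 0.5755 -0.0132  0.026 ]
centre [ 0.52350404 -0.03068026  0.026     ] len 0.10973542505179713 yaw 18.624402764366323
w3 [259.81105991 138.56682028] [  9   9  17  17 217] [ 0.47037634 -0.04796588  0.026     ]
w3 [260.58561644 139.69863014] [  8   9  20  19 292] [ 0.47078285 -0.04742342  0.026     ]
```

Request:
jog_arm:
  increments:
    - [[0.04,-0.08,0.06,0,0,0,1],[0,0,0,0,0,0,1],[0,0,0,0,0,0,1],[0,0,0,0,0,0,1],[0,0,0,0,0,0,1]]

```text
time_s: 21.35
tcp_pos: [0.5237, -0.0311, 0.2316]
ee_rot: [-0.508, 3.1, 0.0]
force: [-0.9, -0.1, -2.7]
width: 0.0127
```

```bash
python3 st.py; python3 pl.py 10 | grep -v handle; python3 - <<'E'
from h import *
d=snap('wrist','wrist11.png'); g=cv2.cvtColor(d['img'],cv2.COLOR_BGR2GRAY)
sub=g[110:170,230:295]
def cc(th,seed):
    m=(sub<th).astype(np.uint8); n,l,st,ce=cv2.connectedComponentsWithStats(m); i=1+st[1:,4].argmax(); return ce[i]+[230,110],st[i]
yaw=np.radians(18.65);ux=np.array([np.cos(yaw),np.sin(yaw)]);uy=np.array([-ux[1],ux[0]])
uvp,sp=cc(130,0);p=onz(d,uvp,.0475)
for th in (55,65):
    uvb,sb=cc(th,0); b=onz(d,uvb,.026); print(th,sb,uvb,uvp,(p-b)[:2]@ux*1000,(p-b)[:2]@uy*1000)
a=d['img'][90:190,200:330]
s=manip.snapshot('side'); b=s['img'][140:320,190:350]
o=np.zeros((540,1000,3),np.uint8); A=cv2.resize(a,(390,300));B=cv2.resize(b,(400,450)); o=np.zeros((450,790,3),np.uint8);o[:300,:390]=A;o[:,390:]=B;cv2.imwrite('pics/c11.png',o)
E
```

```text
21.35 pos [ 0.5237 -0.0311  0.2316] yaw -161.39 w 0.0127 F [-0.9 -0.1 -2.7] M [ 0.02 -0.03  0.01] q [ 0.58  0.53 -0.79  2.04  0.54  0.78  1.35] zax [ 0.  0. -1.]
wrist plate 15098 [523.6 -30.6] [140.2  64.2] 18.6 z 0.0471 slope [-0.0007  0.0026]
side plate 500 [523.4 -30.2] [140.5  70.1] 19.2 z 0.0457 slope [ 0.0026 -0.0007]
scene plate 547 [522.7 -30.5] [142.7  64.7] 18.6 z 0.0489 slope [-0.0085 -0.0064]
wrist plate_hole_a 0.88 [257.4 139.7] [ 0.4711 -0.0501  0.0467] [ 0.474  -0.0493  0.026 ]
wrist base_hole_a 0.98 [260.1 135.5] [ 0.4687 -0.0495  0.0467] [ 0.4713 -0.0486  0.026 ]
side plate_hole_a 0.84 [274.6 180.3] [ 0.4759 -0.0284  0.0467] [ 0.4799 -0.0532  0.026 ]
side plate_hole_a 0.8 [242.3 178. ] [ 0.5775 -0.0186  0.0467] [ 0.5841 -0.0433  0.026 ]
side base_hole_a 0.92 [244.9 184.7] [0.5618 0.0116 0.0467] [ 0.5681 -0.0123  0.026 ]
side base_hole_a 0.79 [276.9 183.4] [ 0.4661 -0.015   0.0467] [ 0.47   -0.0395  0.026 ]
scene plate_hole_a 0.67 [209.9 186.6] [ 0.4564 -0.0518  0.0467] [ 0.4269 -0.0651  0.026 ]
scene plate_hole_a 0.6 [206.4 213.7] [ 0.5762 -0.0116  0.0467] [ 0.5511 -0.0234  0.026 ]
scene plate_hole_a 0.5 [210.  204.7] [ 0.5371 -0.018   0.0467] [ 0.5106 -0.03    0.026 ]
scene base_hole_a 0.89 [205.5 219.4] [ 0.5986 -0.0046  0.0467] [ 0.5743 -0.0161  0.026 ]
scene base_hole_a 0.6 [209.8 197.5] [ 0.5065 -0.0313  0.0467] [ 0.4789 -0.0438  0.026 ]
55 [ 23  17  18  17 225] [261.19555556 134.52888889] [262.23440285 141.38235294] 0.5376482162453584 0.4685019384946705
65 [ 22  16  20  19 280] [261.25714286 135.00357143] [262.23440285 141.38235294] 0.27264955393427226 0.43411274772909314
```

View pics/c11.png

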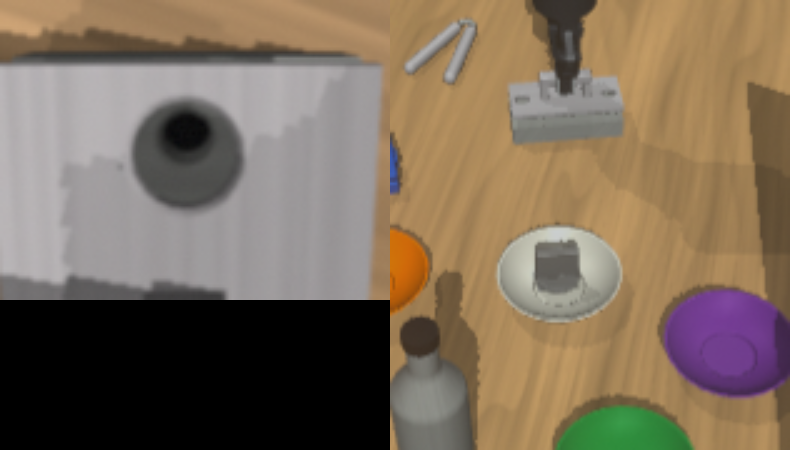

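The crop shows the base hole inside the plate hole, with residual offsets of 0.5 mm or less. The plug is in the white dish at crop (557,268). The plate is level, about 15 mm above the base. I'll hand in now.

```bash
python3 st.py; python3 -c "
from h import *
print(manip.close_job())"
```

```text
21.9 pos [ 0.5236 -0.0311  0.2316] yaw -161.39 w 0.0124 F [-0.   0.7 -3. ] M [-0.02 -0.06  0.01] q [ 0.58  0.53 -0.79  2.04  0.54  0.78  1.35] zax [-0.  0. -1.]
the job is handed in; nothing more can be done
None
```

I turned the plug about 70° anticlockwise, lifted it out and stood it upright in the white dish. I then lifted the cover plate by its handle and handed the job in at 21.9 s, still holding it over the base.

**Last checks:**
- **Height and level:** the wrist camera puts the plate's underside about 15.1 mm above the base, level to about 0.003 rad.
- **Hole alignment:** at the end the wrist camera can see, the plate hole is centred over the threaded hole to about 0.5 mm.
- **Hold:** the force on the tool is only the plate's weight (about 3 N), so it is not touching the base.
- **Plug:** the side camera shows it still in the dish.

**Less certain:**
- **Far hole pair:** I had no close view of it, so I inferred its alignment from the fitted plate and base poses. Their yaws agree within 0.1° and their centres within about 1 mm.
- **Other cameras:** the side and scene cameras' fits of the plate differed by 1–2 mm in height. Their network hole points scattered by up to 1–2 cm, so I didn't rely on them.
- **Touch-down force:** setting the plug down briefly pressed with about 26 N.

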